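# Show a bearing housing to the inspection camera

### The job

Lift the blue bearing housing out of the nest by the steel strap handle on its top and present it to the inspection camera: held still in the air, upright, its open bearing face turned squarely to the lens and centred on it, with 15 cm between lens and bearing face. Finish while still holding it there by the handle; do not touch the camera, and leave the other housings and the things on the bench where they are.

Things in the scene. Friction and masses are not known exactly. Their poses are not given: they have to be found in the camera images.
- blue_housing: blue painted bearing housing, about 0.4 kg, 110 mm tall: round foot 70 mm diameter and 10 mm high, above it a barrel of 60 mm diameter, 36 mm long along x, its axis 46 mm above the underside; strap handle on top. Origin: centre of the underside; z up; the barrel's open bearing face (steel ring with dark bore) looks to the housing's -x, its closed cap with three screws to +x. Yaw varies
- blue_housing_handle: steel strap handle fixed on the blue housing, a U upside down: its level crossbar runs 60 mm along the housing's y, is 8 mm thick along x and 14 mm tall, from 96 to 110 mm above the housing's underside; the barrel's top is 20 mm under the crossbar. The frame (origin and axes) is that of the housing
- blue_housing_grip (a point): centre of the handle's crossbar, 103 mm above the housing's underside; axes as the housing's. Pinch it across x from above
- blue_housing_front (a point): centre of the bearing face (front), 22.5 mm from the housing's centre towards its -x, 46 mm above its underside; axes as the housing's
- blue_housing_back (a point): centre of the closed cap (back), 22.5 mm from the housing's centre towards its +x, 46 mm above its underside
- grey_housing: bearing housing, same shape and size as the blue one, but painted grey; stands in the nest; leave alone. Origin: centre of its underside, z up
- red_housing: bearing housing, same shape and size as the blue one, but painted red; stands in the nest; leave alone. Origin: centre of its underside, z up
- nest: fixed black nest board 104 x 304 x 16 mm with three round pockets 74 mm wide and 8 mm deep, 100 mm apart along its y, in each of which one housing stands (floor 8 mm above the bench). Origin: centre of the underside
- camera_stand: fixed column of the inspection camera: round foot 100 mm diameter, post 292 mm tall. Origin: centre of the underside. Yaw as the lens's
- lens (a point): centre of the front glass of the inspection camera (black barrel with a white light ring 56 mm wide), 71.5 mm in front of the post; its height differs from run to run, about 180 to 240 mm above the bench. The camera looks level along this frame's -x; z up
- spool_copper: bystander: copper wire spool with black flanges, 70 mm wide, 50 mm tall; origin under its middle
- pink_tin: bystander: short pink tin, 66 mm wide, 64 mm tall; origin under its middle
- screw_jar: bystander: clear jar of brass screws with white cap, 58 mm wide, 68 mm tall; origin under its middle
- tape_measure: bystander: yellow tape measure, 40 x 76 x 64 mm; origin under its middle

How it is judged:
On the way:
1. the blue housing is lifted clear of the nest by its handle, upright (height (world z) of blue_housing above 0.05 m and contact force between blue_housing_handle and the fingers above 1 N and angle between blue_housing's own z axis and vertical below 0.35 rad), for 0.2 s.
At the end, for the whole second after the job is handed in: The blue housing is held still in the air by the fingers on its handle, touching nothing else: bearing face towards the lens, 130 to 170 mm from it, its centre within 15 mm of the lens axis sideways and in height, upright and square to the lens within 0.15 rad each (x of blue_housing_front in the frame of lens between -0.17 and -0.13 m and x of blue_housing_back in the frame of lens below -0.172 m and y of blue_housing_front in the frame of lens between -0.015 and 0.015 m and z of blue_housing_front in the frame of lens between -0.015 and 0.015 m and angle between blue_housing's own z axis and vertical below 0.15 rad and angle between the x axis of blue_housing and the x axis of lens, either way round below 0.15 rad and height (world z) of blue_housing above 0.09 m and contact force between blue_housing_handle and the fingers above 1 N and linear speed of blue_housing below 0.02 m/s and angular speed of blue_housing below 0.15 rad/s and contact force between blue_housing and camera_stand below 0.2 N and contact force between blue_housing and nest below 0.2 N and contact force between blue_housing and grey_housing below 0.2 N and contact force between blue_housing and red_housing below 0.2 N); the arm keeps its last pose, push and grip.
It fails at once if the robot or the blue housing touches the camera (contact force between camera_stand and the arm above 1 N or contact force between camera_stand and the fingers above 1 N or contact force between camera_stand and blue_housing above 1 N).
It fails at once if the grey or the red housing is pushed more than 20 mm or tipped (distance of any of grey_housing, red_housing from where it was at the start of the episode above 0.02 m or angle between any of grey_housing, red_housing's own z axis and vertical above 0.3 rad).
It fails at once if the spool, pink tin, screw jar or tape measure is pushed more than 20 mm or tipped (distance of any of spool_copper, pink_tin, screw_jar, tape_measure from where it was at the start of the episode above 0.02 m or angle between any of spool_copper, pink_tin, screw_jar, tape_measure's own z axis and vertical above 0.3 rad).
It also fails if it takes over 37 s, if anything falls off the work surface, if the arm or the gripper's body presses on something with over 40 N, if the wrist force passes 120 N, or if a joint passes its speed limit or range.

### The arm

A 6-joint arm with a two-finger parallel gripper is mounted at the origin on a cart in front of the work surface, level with it; the furniture and walls round the work are solid. World frame = base frame: x ahead of the robot, y to its left, z up, the work surface at z = 0. Lengths are in m, angles in rad, forces in N, time in s.
With the tool pointing down it reaches from about 0.3 to 0.85 m from the base axis. Payload 4.2 kg.
Tool frame: the origin (TCP) lies between the finger pads; the fingertips stand 8 mm ahead of it and the grasp point (between the pads) lies 11 mm behind it; z points along the fingers, y is the line along which they close (so a half turn about z gives the same grasp; the last joint's range is limited). The gripper opens to 91 mm and grips with 3 to 60 N. Pads are 32 mm wide; open, the fingers measure 118 mm over their backs; the gripper's body (76 mm by 178 mm) begins 60 mm behind the grasp point.
Start: joints at [1.215, 0.32, 1.565, -0, 1.257, -0.02], TCP at [0.189, 0.543, 0.222] pointing down, gripper open.
Joint ranges: [-3.11, 3.11], [-0.84, 2.01], [0.21, 2.61], [-1.34, 4.49], [0.05, 2.63], [-2.56, 2.56]. Speed limits (rad/s): [2.57, 2.57, 3.14, 3.14, 3.14, 3.14].

### API

Orientations are given as a unit quaternion [w, x, y, z].
In Python, from rig import env, imaging gives the robot as it stands (env), with the cameras (imaging).
- The arm moves only by the tool step_hand, called after "Call:" as a command line: name --pt "numbers of a row" for each row, then --argument value for the rest. Schema: {"type":"object","properties":{"moves":{"type":"array","items":{"type":"array","items":{"type":"number"},"minItems":7,"maxItems":7},"minItems":1,"maxItems":8},"grip_force":{"type":"number"},"only":{"type":"string"},"quiet":{"type":"boolean"},"lines":{"type":"string"}},"required":["moves"],"additionalProperties":false}. moves is a list of rows, 1 to 8 of them, each of 7 numbers: the opening from 0.0 (shut) to 1.0 (fully open), then dx, dy, dz in shares of the most that a row can go, 1 being 62.5 mm, then a rotation vector rx, ry, rz in a scale on which 1.0 is 2 rad; each row shifts and turns the commanded pose from where the row before left it, along the tool's axes as they then stand; what a row does not reach is not made up. A row lasts 1/8 s, in which the tool goes at most 0.0625 m and 0.188 rad, less where a joint would pass 70% of its speed; a pose out of reach is approached as far as the arm can. The fingers move at their own pace and stop on an object; grip_force is the grip in N (left out, the last holds). Time passes only in rows, so rows that do not move let the fingers close. The tool returns the time, the measured TCP pose, the force, the opening and the grip force at its end. only (a regular expression) keeps the lines of the reply that match it, lines (a string "A,B") keeps lines A to B, and quiet returns only ok. Shift and turn numbers lie between -1 and 1, and a call with a number outside is refused. Input that does not fit is refused with a message, and nothing moves.
- env.get_obs(): the state, without advancing time (a new reading comes with each control period).
- imaging.camera(name): name is "scene" or "top" or "wrist"; returns a dict with "image" (420x560x3 uint8, blue, green, red), "fx", "fy", "cx", "cy" (pixels), "D" ([k1, k2, p1, p2, k3] as OpenCV has them; the pictures are not rectified), "R" (3x3) and "t" (3): a world point X has camera coordinates R X + t; the wrist camera has in their place "hand_eye" (4x4, takes a point from camera to tool coordinates, whose origin is the TCP and whose axes are the flange's). Camera axes: x right, y down, z forward; pixel columns grow to the right and rows downward; lengths in m; the calibration is good to about 2 mm. A picture is of the moment at which its call begins: read the wrist's pose just before it. There is no depth.
- env.finish_job(): hands the job in; it is judged then, once.
The state is a dict: "t": time; "q": joint angles; "joint_vel": joint speeds; "effort": joint torques, N m; "tool_pos": TCP position; "ee_rot": TCP orientation; "force": force on the tool from outside, world axes, zero at the start; "torque": the same for the moment, N m; "opening": opening from 0.0 (shut) to 1.0 (fully open); "finger_force": force on a finger pad.
Only numpy, scipy, OpenCV 4.12 (cv2) and the standard library are available. Lean on these libraries where they do the work, as an engineer would, in place of code of your own. Each camera call takes 0.05 s, during which the arm holds its last target. There are 200 camera calls.

## Working session

There is one attempt and no reset: what is moved stays moved. The work goes in short steps, Python scripts to look and compute and a tool call to move; the robot and the scene stay as the last step left them, time stands still between calls to the robot, and variables do not carry over. Pictures are saved under pics/ and viewed, at most 10 in all, crops included, and the job is handed in when it is done.

```bash
ls; mkdir -p pics
```

Create h.py:
```python
import numpy as np, cv2
from rig import env, imaging
def K(c): return np.array([[c["fx"],0,c["cx"]],[0,c["fy"],c["cy"]],[0,0,1.]])
def pose(c,o=None):
    if "R" in c: return np.array(c["R"]),np.array(c["t"])
    w,x,y,z=o["ee_rot"]
    from scipy.spatial.transform import Rotation as Ro
    T=np.eye(4);T[:3,:3]=Ro.from_quat([x,y,z,w]).as_matrix();T[:3,3]=o["tool_pos"]
    M=np.linalg.inv(T@np.array(c["hand_eye"]));return M[:3,:3],M[:3,3]
def ray(c,uv,o=None):
    R,t=pose(c,o);p=cv2.undistortPoints(np.array(uv,float).reshape(-1,1,2),K(c),np.array(c["D"],float)).reshape(-1,2)
    d=np.c_[p,np.ones(len(p))]@R;return -R.T@t,d/np.linalg.norm(d,axis=1)[:,None]
def onz(c,uv,z,o=None):
    C,d=ray(c,uv,o);return C+d*((z-C[2])/d[:,2])[:,None]
def proj(c,X,o=None):
    R,t=pose(c,o);return cv2.projectPoints(np.array(X,float).reshape(-1,1,3),cv2.Rodrigues(R)[0],t,K(c),np.array(c["D"],float))[0].reshape(-1,2)
def tri(rays):
    A=np.zeros((3,3));b=np.zeros(3)
    for C,d in rays:
        P=np.eye(3)-np.outer(d,d);A+=P;b+=P@C
    return np.linalg.solve(A,b)
```

Run:
```python
from h import *
import pickle
D={}
for n in("scene","top","wrist"):
    o=env.get_obs();c=imaging.camera(n);cv2.imwrite(f"pics/{n}0.png",c["image"]);D[n]=(o,c)
    R,t=pose(c,o);print(n,c["fx"],"C",(-R.T@t).round(3),"fwd",R[2].round(2))
pickle.dump(D,open("d0.pkl","wb"));print(o)
```

```text
pics
rig.py
scene 445.20118658844086 C [-0.224  1.046  0.753] fwd [ 0.51 -0.75 -0.43]
top 429.69845528553407 C [ 0.278 -0.026  1.433] fwd [ 0.19 -0.03 -0.98]
wrist 307.1827665359072 C [0.12  0.567 0.382] fwd [ 0.24 -0.09 -0.97]
{'t': 0.1, 'q': array([ 1.21498167e+00,  3.20230075e-01,  1.56552690e+00,  2.83458004e-06,
        1.25739678e+00, -2.00034913e-02]), 'joint_vel': array([-4.64091270e-04,  2.90170533e-04, -2.99901540e-03,  6.96300010e-04,
       -5.75895225e-04,  3.88047962e-06]), 'effort': array([-8.24402578e-04, -4.13333309e+01, -2.32509863e+01,  7.27959559e-02,
        4.22364625e-02, -8.60806790e-05]), 'tool_pos': array([0.18933464, 0.54248296, 0.22121483]), 'ee_rot': array([-1.47135123e-04,  1.67118136e-01,  9.85936570e-01, -7.66558945e-04]), 'force': array([ 0.8727443 ,  0.34991365, -0.73464787]), 'torque': array([ 0.0084863 , -0.01201804,  0.05281056]), 'finger_force': 0.0, 'opening': 0.998865985878828}
```

View pics/scene0.png

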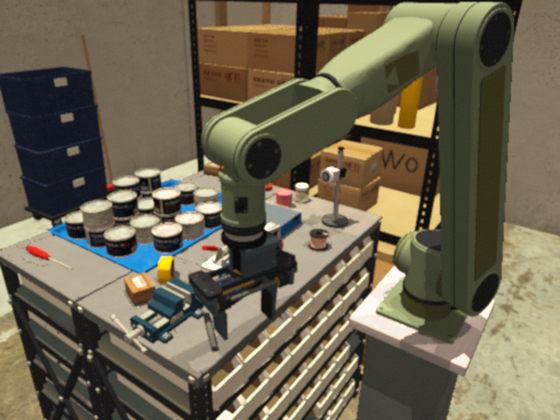

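View pics/top0.png

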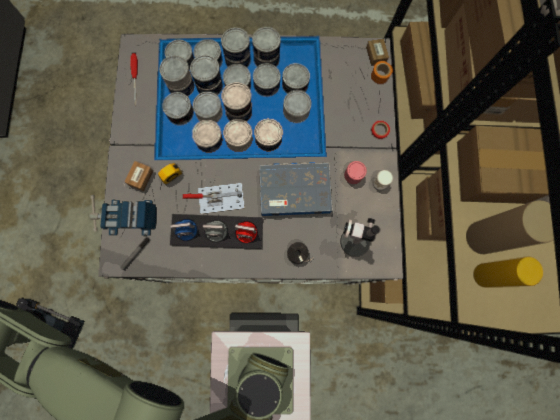

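The scene view shows the camera stand at about (338,190) and the arm hiding the nest. In the top view the nest is at (216,232), with blue (185,230), grey (215,231) and red (246,232), and the inspection camera is at (358,235). I'll enlarge the top view.

Run:
```python
import cv2,numpy as np
a=cv2.imread("pics/top0.png");
x=cv2.resize(a[205:260,165:270],None,fx=7,fy=7,interpolation=3);y=cv2.resize(a[205:265,325:400],None,fx=7,fy=7,interpolation=3)
s=cv2.imread("pics/scene0.png");z=cv2.resize(s[140:232,300:365],None,fx=3,fy=3,interpolation=3)
im=np.zeros((600,800,3),np.uint8);x=cv2.resize(x,(525,275));im[:275,:525]=x
y=cv2.resize(y,(375,300));im[290:590,:375]=y;im[290:566,400:595]=z
cv2.imwrite("pics/crop1.png",im)
```

```text
(no output)
```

View pics/crop1.png

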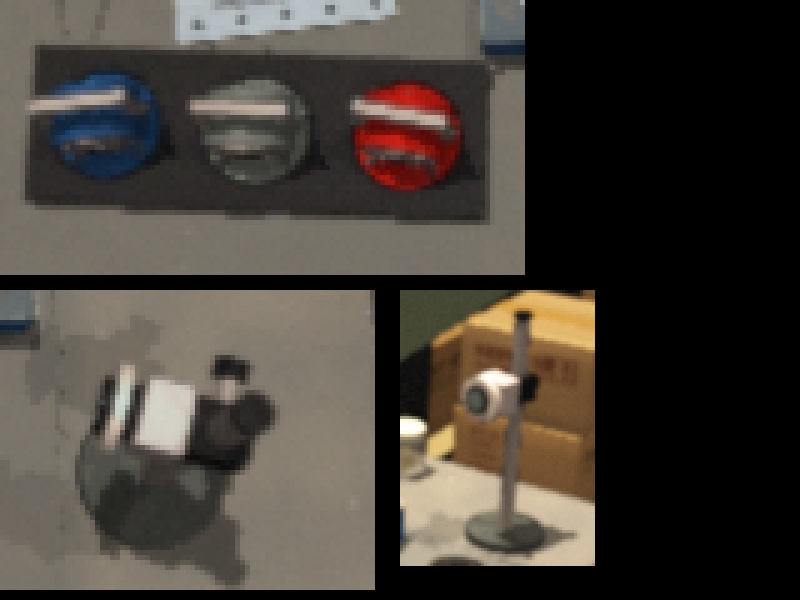

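View pics/wrist0.png

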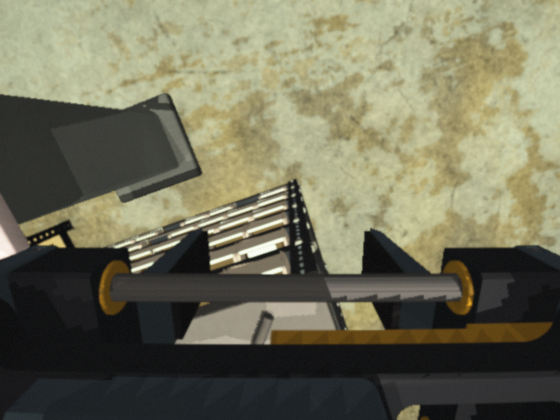

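The crop gives the handle bar of the blue housing (about (30,105) to (125,95) in the crop). The metallic detail on the robot-facing side is too coarse to tell ring from cap. The lens looks left (+y). The wrist camera doesn't see the nest yet.

Run:
```python
from h import *
import pickle
D=pickle.load(open("d0.pkl","rb"));o,c=D["top"]
# crop px -> image: /5 + offset
f=lambda x,y:(165+x/5-.4,205+y/5-.4)
print("handle ends z.118",onz(c,[f(30,106),f(126,96)],.118).round(3))
g=lambda x,y:(325+x/5-.4,205+(y-290)/5-.4)
print("foot",onz(c,[g(150,475)],.01).round(3))
print("ring ends z.2",onz(c,[g(128,365),g(108,445)],.2).round(3),"posttop .292",onz(c,[g(257,412)],.292).round(3))
print("spool,tin,jar,tape",onz(c,[(299,253),(356,171),(384,180),(169,172)],.06).round(3))
o,c2=D["scene"];h=lambda x,y:(300+x/3-.3,140+(y-290)/3-.3)
C1,d1=ray(c,[g(118,407)]);C2,d2=ray(c2,[h(480-400,401)])
print("lens tri",tri([(C1,d1[0]),(C2,d2[0])]))
C1,d1=ray(c,[g(257,412)]);C2,d2=ray(c2,[h(522-400,315)]);print("post top tri",tri([(C1,d1[0]),(C2,d2[0])]))
```

```text
handle ends z.118 [[0.476 0.279 0.118]
 [0.483 0.22  0.118]]
foot [[ 0.444 -0.312  0.01 ]]
ring ends z.2 [[ 0.487 -0.262  0.2  ]
 [ 0.439 -0.249  0.2  ]] posttop .292 [[ 0.446 -0.315  0.292]]
spool,tin,jar,tape [[ 0.401 -0.122  0.06 ]
 [ 0.675 -0.314  0.06 ]
 [ 0.645 -0.407  0.06 ]
 [ 0.664  0.308  0.06 ]]
lens tri [ 0.46218378 -0.25771866  0.19197889]
post top tri [ 0.44624364 -0.31673459  0.2850681 ]
```

Careful with the scale: shifts go in shares of 62.5 mm and turns go in shares of 2 rad. That gives: -0.0391 m is -0.6256, -0.0366 m is -0.5856.

Call:
step_hand --pt "1 -0.5856 -0.6256 -0.0912 0 0 0" --pt "1 -0.5856 -0.6256 -0.0912 0 0 0" --pt "1 -0.5856 -0.6256 -0.0912 0 0 0" --pt "1 -0.5856 -0.6256 -0.0912 0 0 0" --pt "1 -0.5856 -0.6256 -0.0912 0 0 0" --pt "1 -0.5856 -0.6256 -0.0912 0 0 0" --pt "1 -0.5856 -0.6256 -0.0912 0 0 0"

```text
t: 1.02
tool_pos: [0.3415, 0.1984, 0.262]
ee_rot: [0.0, 0.167, 0.986, 0.0]
force: [0.9, 0.5, -0.4]
opening: 1.003
finger_force: 0.0
```

Call:
step_hand --pt "1 0 0 0 0 0 0.0925" --pt "1 0 0 0 0 0 0.0925" --pt "1 0 0 0 0 0 0.0925" --pt "1 0 0 0 0 0 0.0925" --pt "1 0 0 0 0 0 0.0925" --pt "1 0 0 0 0 0 0.0925" --pt "1 0 0 0 0 0 0" --pt "1 0 0 0 0 0 0"

```text
t: 2.02
tool_pos: [0.3411, 0.2, 0.2617]
ee_rot: [-0.0, 0.661, 0.751, -0.0]
force: [1.1, -0.3, 0.4]
opening: 0.998
finger_force: 0.0
```

Run:
```python
from h import *
import pickle
D={}
for n in("wrist","scene","top"):
    o=env.get_obs();c=imaging.camera(n);cv2.imwrite(f"pics/{n}1.png",c["image"]);D[n]=(o,c)
pickle.dump(D,open("d1.pkl","wb"))
c=D["scene"][1];print(proj(c,[[.48,.25,.06],[.465,-.245,.195]]).round(0))
im=np.zeros((570,800,3),np.uint8);im[:420,:560]=D["wrist"][1]["image"]
def put(c,P,s,f,x,y):
    u,v=proj(c,[P])[0].astype(int);a=cv2.resize(c["image"][max(v-s,0):v+s,max(u-s,0):u+s],None,fx=f,fy=f,interpolation=3);im[y:y+a.shape[0],x:x+a.shape[1]]=a;print(u-s,v-s)
put(c,[.48,.25,.06],40,3,560,0);put(c,[.465,-.245,.195],40,3,560,245)
cv2.imwrite("pics/v1.png",im)
```

```text
[[229. 271.]
 [324. 177.]]
188 230
283 136
```

View pics/v1.png

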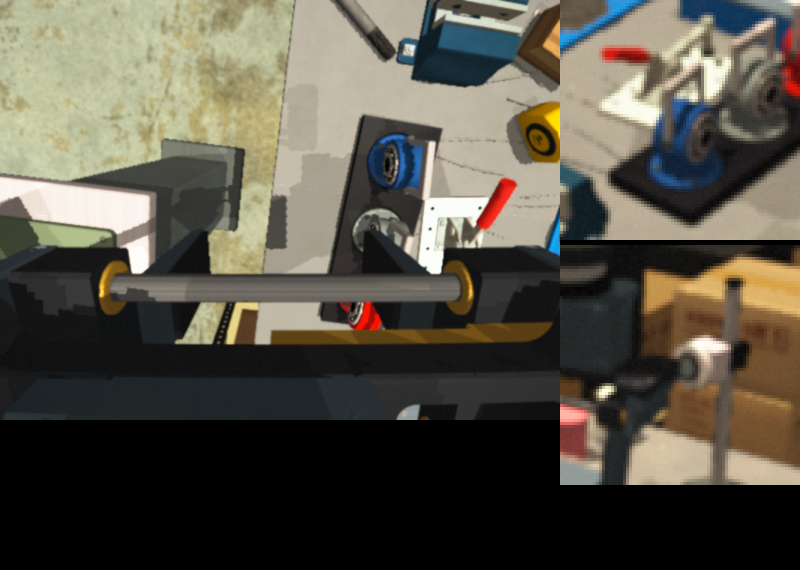

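The wrist view shows the blue housing at (393,160) with the dark bore and steel ring facing the robot (world -x), and the scene crop agrees. The handle crossbar is at about (430,165). I'll move over it and measure accurately.

Converted, 0.043 m is 0.688, 0.042 m is 0.672.

Call:
step_hand --pt "1 -0.128 0.688 0 0 0 0" --pt "1 -0.128 0.688 0 0 0 0" --pt "1 -0.144 0.672 0 0 0 0" --pt "1 0 0 0 0 0 0" --pt "1 0 0 0 0 0 0"

```text
t: 2.8
tool_pos: [0.4706, 0.1911, 0.2615]
ee_rot: [-0.0, 0.661, 0.75, -0.001]
force: [0.0, 0.3, 0.1]
opening: 1.0
finger_force: 0.0
```

Run:
```python
from h import *
import pickle
D={}
for n in("wrist","scene","top"):
    o=env.get_obs();c=imaging.camera(n);D[n]=(o,c)
pickle.dump(D,open("d2.pkl","wb"))
im=np.zeros((580,800,3),np.uint8)
o,c=D["wrist"];u,v=proj(c,[[.48,.25,.115]],o)[0].astype(int);print("w",u-50,v-50)
a=c["image"][max(v-50,0):v+50,u-50:u+50];im[:5*a.shape[0]-0,:500]=cv2.resize(a,None,fx=5,fy=5,interpolation=3)
for k,(n,s,y) in enumerate((("top",24,0),("scene",24,290))):
    c=D[n][1];u,v=proj(c,[[.465,-.245,.195]])[0].astype(int);print(n,u-s,v-s)
    im[y:y+288,505:793]=cv2.resize(c["image"][v-s:v+s,u-s:u+s],None,fx=6,fy=6,interpolation=3)
cv2.imwrite("pics/v2.png",im)
```

```text
w 254 96
top 320 203
scene 299 152
```

View pics/v2.png

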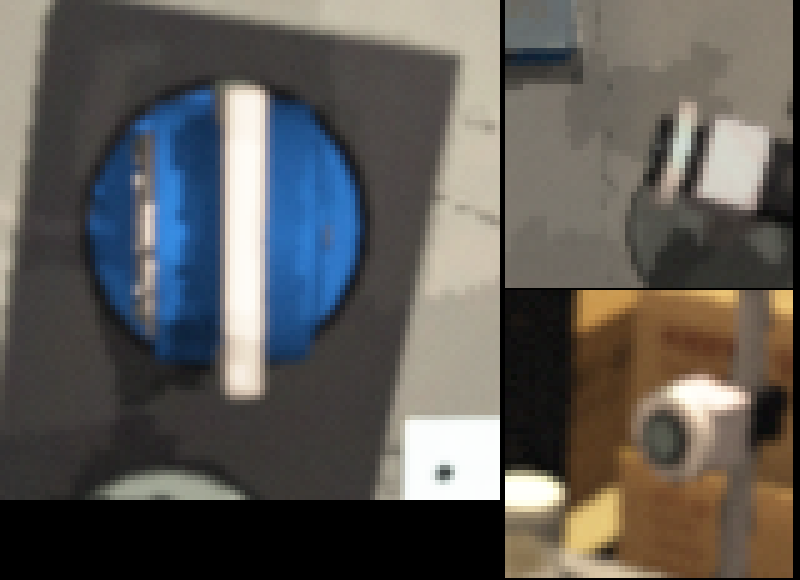

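The wrist crop shows the blue handle's crossbar running straight down the picture at crop x≈244, y≈84–365, so the yaw already matches. In the top crop the lens front is at about (652,150); in the scene crop the dark glass is at (665,438).

Run:
```python
from h import *
import pickle
D=pickle.load(open("d2.pkl","rb"));o,c=D["wrist"]
m=(c["image"][96:196,254:354].min(2)>150).astype(np.uint8);m[:, :35]=0;m[80:,60:]=0;m[90:]=0
n,l,s,_=cv2.connectedComponentsWithStats(m);k=1+s[1:,4].argmax();print(s[k])
ys,xs=np.nonzero(l==k);r=[xs[ys==y].mean() for y in range(s[k][1]+3,s[k][1]+50)];p=np.polyfit(range(s[k][1]+3,s[k][1]+50),r,1)
y0,y1=s[k][1]-.5,s[k][1]+s[k][3]-.5
for ye in (y1,72.5):
    P=onz(c,[(254+np.polyval(p,y0),96+y0),(254+np.polyval(p,ye),96+ye)],.118,o);d=P[0]-P[1];print(ye,P.round(4),P.mean(0).round(4),np.linalg.norm(d).round(4),"x ang",np.arctan2(-d[0],d[1]))
ct=D["top"][1];cs=D["scene"][1]
C1,d1=ray(ct,[(320+(652-505)/6-.4,203+150/6-.4),(320+(658-505)/6-.4,203+150/6-.4)]);C2,d2=ray(cs,[(299+(665-505)/6-.4,152+(438-290)/6-.4)])
for i in(0,1):
    L=tri([(C1,d1[i]),(C2,d2[0])]);print("lens",L,proj(ct,[L])-0,proj(cs,[L]))
C1,d1=ray(ct,[(376.0,229)]);
post=np.array([.4462,-.316]);v=L[:2]-post;print(np.linalg.norm(v),np.arctan2(v[1],v[0]))
print(proj(ct,[[*post,.292],[*post,.01]]),proj(cs,[[*post,.292],[*post,.0]]))
```

```text
[ 37   0  63  67 929]
66.5 [[0.5103 0.3017 0.118 ]
 [0.5273 0.2409 0.118 ]] [0.5188 0.2713 0.118 ] 0.0631 x ang 0.2734918034713786
72.5 [[0.5103 0.3017 0.118 ]
 [0.529  0.2352 0.118 ]] [0.5196 0.2684 0.118 ] 0.0691 x ang 0.27364357845171533
lens [ 0.46132531 -0.24509767  0.19780665] [[344.39586465 228.18064703]] [[324.72334502 176.2002997 ]]
lens [ 0.46210543 -0.24796495  0.19666284] [[345.29432518 227.98057218]] [[324.910669   176.22362656]]
0.06986952999349189 1.3411380773300248
[[376.44023569 228.80702579]
 [355.78650621 240.9704765 ]] [[340.30154936 146.16273647]
 [333.99172663 220.78773151]]
```

Run:
```python
from h import *
import pickle
D=pickle.load(open("d2.pkl","rb"));o,c=D["wrist"]
m=(c["image"][96:196,254:354].min(2)>140).astype(np.uint8);m[:, :40]=0;m[:,58:]=0;m[84:]=0
n,l,s,_=cv2.connectedComponentsWithStats(m);k=1+s[1:,4].argmax();print(s[k])
ys,xs=np.nonzero(l==k);yy=range(s[k][1]+3,s[k][1]+50);r=[xs[ys==y].mean() for y in yy];p=np.polyfit(yy,r,1)
y0=s[k][1]-.5
for ye in (66.5,68,72.5):
    P=onz(c,[(254+np.polyval(p,y0),96+y0),(254+np.polyval(p,ye),96+ye)],.118,o);d=P[0]-P[1];print(ye,P.round(4),P.mean(0).round(4),np.linalg.norm(d).round(4),"x ang",np.arctan2(-d[0],d[1]))
print(env.get_obs()["tool_pos"],env.get_obs()["ee_rot"])
```

```text
[ 45  17   9  62 498]
66.5 [[0.4739 0.2816 0.118 ]
 [0.4798 0.2349 0.118 ]] [0.4769 0.2582 0.118 ] 0.0471 x ang 0.1252086391200558
68 [[0.4739 0.2816 0.118 ]
 [0.48   0.2334 0.118 ]] [0.477  0.2575 0.118 ] 0.0486 x ang 0.12521723724336048
72.5 [[0.4739 0.2816 0.118 ]
 [0.4806 0.229  0.118 ]] [0.4773 0.2553 0.118 ] 0.053 x ang 0.12524301140664548
[0.4703289  0.19133171 0.26208318] [-7.64351843e-05  6.61236377e-01  7.50177609e-01  6.15149135e-05]
```

Converted, 0.04 m is 0.64, 0.0077 m is 0.1232.

Call:
step_hand --pt "1 0.48 0.1232 0 0 0 0" --pt "1 0.472 0.1216 0 0 0 0" --pt "1 0 0 0.64 0 0 0" --pt "1 0 0 0.64 0 0 0" --pt "1 0 0 0.64 0 0 0" --pt "1 0 0 0.4 0 0 0" --pt "1 0 0 0.24 0 0 0" --pt "1 0 0 0 0 0 0" --grip_force 30

```text
t: 3.95
tool_pos: [0.4784, 0.2521, 0.1016]
ee_rot: [-0.0, 0.661, 0.75, -0.001]
force: [-0.5, 0.3, 0.3]
opening: 0.998
finger_force: 0.0
```

Call:
step_hand --pt "0 0 0 0 0 0 0" --pt "0 0 0 0 0 0 0" --pt "0 0 0 0 0 0 0" --pt "0 0 0 0 0 0 0" --pt "0 0 0 0 0 0 0" --pt "0 0 0 0 0 0 0" --pt "0 0 0 0 0 0 0" --pt "0 0 0 0 0 0 0" --grip_force 40

```text
t: 4.95
tool_pos: [0.4791, 0.2522, 0.1018]
ee_rot: [-0.0, 0.662, 0.75, 0.0]
force: [-0.6, 0.5, 0.1]
opening: 0.156
finger_force: 0.0
```

Call:
step_hand --pt "0 0 0 0 0 0 0" --pt "0 0 0 0 0 0 0" --pt "0 0 0 0 0 0 0" --grip_force 40

```text
t: 5.32
tool_pos: [0.479, 0.2521, 0.1018]
ee_rot: [-0.0, 0.662, 0.75, -0.0]
force: [0.5, 0.3, 0.1]
opening: 0.086
finger_force: 40.0
```

Call:
step_hand --pt "0 0 0 -0.16 0 0 0" --pt "0 0 0 -0.32 0 0 0" --pt "0 0 0 -0.32 0 0 0" --pt "0 0 0 -0.48 0 0 0" --pt "0 0 0 -0.48 0 0 0" --pt "0 0 0 0 0 0 0" --pt "0 0 0 0 0 0 0"

```text
t: 6.2
tool_pos: [0.4782, 0.2517, 0.2107]
ee_rot: [-0.0, 0.662, 0.75, -0.001]
force: [-0.1, -0.1, -3.2]
opening: 0.086
finger_force: 40.0
```

Converted, -0.055 m is -0.88, -0.03 m is -0.48.

Call:
step_hand --pt "0 0 0 -0.48 0 0 0" --pt "0 0 0 -0.48 0 0 0" --pt "0 -0.64 -0.0416 0 0 0 0" --pt "0 -0.88 -0.0416 0 0 0 0" --pt "0 -0.88 -0.0416 0 0 0 0" --pt "0 -0.88 -0.0416 0 0 0 0" --pt "0 -0.88 -0.0416 0 0 0 0" --pt "0 -0.64 -0.0368 0 0 0 0"

```text
t: 7.2
tool_pos: [0.5003, -0.0495, 0.2699]
ee_rot: [-0.001, 0.662, 0.749, -0.001]
force: [0.5, 0.0, -3.3]
opening: 0.083
finger_force: 40.0
```

Call:
step_hand --pt "0 0 0 0 0 0 -0.06" --pt "0 0 0 0 0 0 -0.09" --pt "0 0 0 0 0 0 -0.09" --pt "0 0 0 0 0 0 -0.09" --pt "0 0 0 0 0 0 -0.09" --pt "0 0 0 0 0 0 -0.09" --pt "0 0 0 0 0 0 -0.09" --pt "0 0 0 0 0 0 0"

```text
t: 8.2
tool_pos: [0.5005, -0.0473, 0.2701]
ee_rot: [-0.002, 0.124, 0.992, 0.0]
force: [0.2, 0.3, -3.7]
opening: 0.085
finger_force: 40.0
```

Run:
```python
from h import *
import pickle
D={}
for n in("wrist","scene","top"):
    o=env.get_obs();c=imaging.camera(n);D[n]=(o,c);cv2.imwrite(f"pics/{n}3.png",c["image"])
pickle.dump(D,open("d3.pkl","wb"));print(o["tool_pos"],o["ee_rot"],o["q"])
im=np.zeros((580,800,3),np.uint8);w=D["wrist"][1]["image"];im[:420,:560]=w
for k,(n,s,y) in enumerate((("top",30,0),("scene",40,245))):
    c=D[n][1];u,v=proj(c,[[.48,-.14,.2]])[0].astype(int);print(n,u-s,v-s)
    im[y:y+240,560:800]=cv2.resize(c["image"][v-s:v+s,u-s:u+s],(240,240),interpolation=3)
cv2.imwrite("pics/v3.png",im)
```

```text
[ 0.50078784 -0.04733528  0.27072394] [-1.12267480e-03  1.23962065e-01  9.92286321e-01  5.42837440e-05] [-1.17186662e-01  1.78028911e-01  1.63467642e+00  1.28158770e-04
  1.33113185e+00 -1.43944987e+00]
top 278 191
scene 264 143
```

View pics/v3.png

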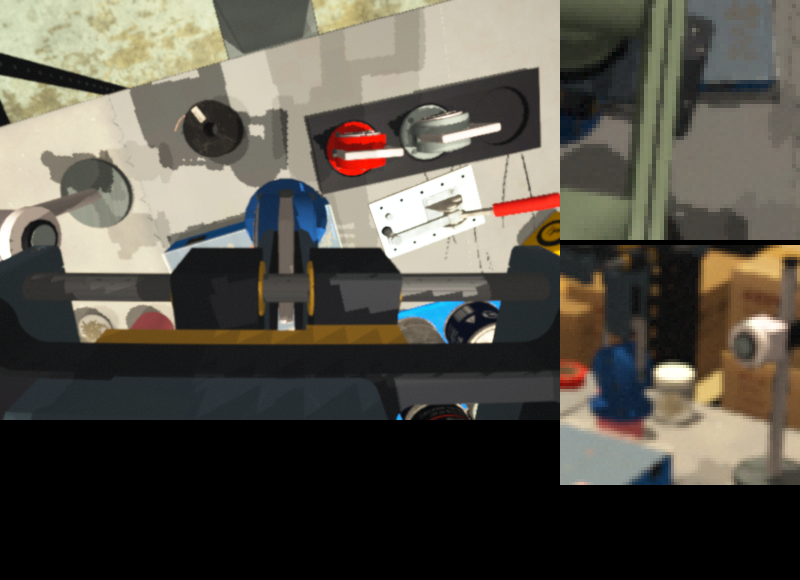

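The wrist view now shows the lens glass at about (41,235) and the stand's foot centred at (96,192). The housing hangs straight with its face towards the lens, and the scene crop shows it upright.

Run:
```python
from h import *
import pickle
D=pickle.load(open("d3.pkl","rb"));D2=pickle.load(open("d2.pkl","rb"));o,cw=D["wrist"]
cs=D["scene"][1];ct=D2["top"][1]
w=cw["image"];a=cv2.resize(w[150:300,0:140],None,fx=4,fy=4,interpolation=3)
print("foot",onz(cw,[(96,192)],.011,o).round(4))
r=lambda c,uv,o=None:(lambda C,d:(C,d[0]))(*ray(c,[uv],o))
A=r(cw,(41,235),o);B=r(cs,(325.3,176.3));T=r(ct,(344.1,227.6))
for S in([A,B],[A,T],[B,T],[A,B,T]):print(tri(S).round(4))
L=tri([A,B,T]);print(proj(cw,[L],o),proj(cs,[L]),proj(ct,[L]))
im=np.zeros((600,800,3),np.uint8);im[:,:560]=a
u,v=proj(cs,[[.5,-.05,.23]])[0].astype(int);print(u-30,v-50);b=cs["image"][v-50:v+50,u-30:u+30];im[:400,560:]=cv2.resize(b,(240,400),interpolation=3)
cv2.imwrite("pics/v4.png",im)
```

```text
foot [[ 0.4417 -0.3088  0.011 ]]
[ 0.458  -0.2432  0.1988]
[ 0.4605 -0.244   0.1984]
[ 0.4613 -0.2451  0.1977]
[ 0.4601 -0.2445  0.1979]
[[ 41.3867706  237.30814813]] [[324.96254945 176.29081509]] [[344.22296946 228.59907797]]
254 131
```

View pics/v4.png

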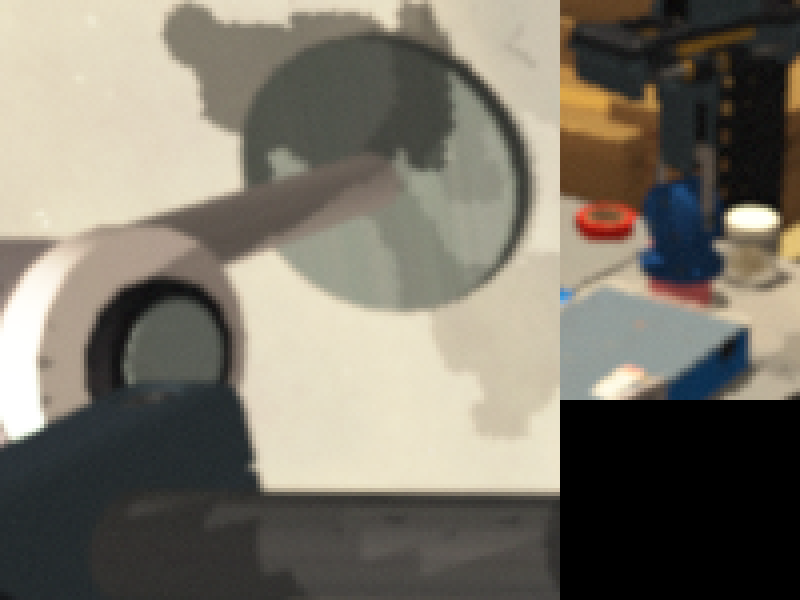

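Converted, -0.0096 m is -0.1536, 0.0087 m is 0.1392, -0.01 rad / 2 = -0.005.

Call:
step_hand --pt "0 -0.0432 -0.1536 0.128 0 0 0" --pt "0 -0.0432 -0.1536 0.128 0 0 0" --pt "0 -0.0432 -0.1536 0.1392 0 0 -0.005" --pt "0 0 0 0 0 0 0" --pt "0 0 0 0 0 0 0" --pt "0 0 0 0 0 0 0" --pt "0 0 0 0 0 0 0" --pt "0 0 0 0 0 0 0"

```text
t: 9.35
tool_pos: [0.5021, -0.0772, 0.2473]
ee_rot: [0.0, 0.118, 0.993, 0.0]
force: [-0.8, 0.6, -3.4]
opening: 0.085
finger_force: 40.0
```

Run:
```python
from h import *
import pickle
D={}
for n in("wrist","scene","top"):
    o=env.get_obs();c=imaging.camera(n);D[n]=(o,c)
pickle.dump(D,open("d4.pkl","wb"));print(o["tool_pos"],o["ee_rot"],o["finger_force"])
c=D["scene"][1];C=np.array([*o["tool_pos"][:2],o["tool_pos"][2]-.0938])
pts=proj(c,[C,C+[0,0,.046],C+[0,0,.11],[.4605,-.2447,.198]]);print(pts)
b=c["image"][130:230,260:360];b=cv2.resize(b,(600,600),interpolation=3)
for p in pts: cv2.circle(b,tuple(((p-[260,130])*6+3).astype(int)),3,(0,255,0),-1)
cv2.imwrite("pics/v5.png",b)
```

```text
[ 0.50214966 -0.07719299  0.2472135 ] [8.00291934e-05 1.17521020e-01 9.93070391e-01 4.01098688e-05] 39.9993109703064
[[287.84808947 200.5757365 ]
 [288.289838   187.65022767]
 [288.92494924 169.07035023]
 [324.87813582 176.23351166]]
```

View pics/v5.png

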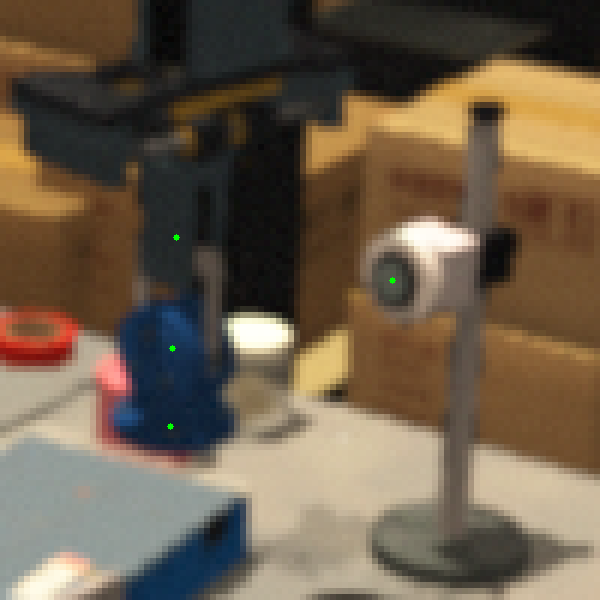

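The picture shows the housing upright, with its points projecting where the gripper model puts them (barrel about (172,348)). The lens mark sits on the glass at (392,280). Handing in.

```bash
python3 -c "
from rig import env, imaging
print(env.finish_job())"
```

```text
the job is handed in; nothing more can be done
None
```

I handed the job in at about 9.5 s with the blue housing held still by its handle, upright, its bearing face square to the lens at my estimated 15 cm and centred to within a few mm by my measurements. The hand-in call returned no verdict.

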